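Present the red-capped film can to the scanner

ROBOT

A 7-joint arm with a two-finger parallel gripper is mounted at the origin on a cart in front of the work surface, level with it; the furniture and walls round the work are solid. World frame = base frame: x ahead of the robot, y to its left, z up, the work surface at z = 0. Lengths are in m, angles in degrees, forces in N, time in s.
With the tool pointing down it reaches from about 0.425 to 0.975 m from the base axis. Payload 16.7 kg.
Tool frame: the origin (TCP) lies at the very end of the fingers, on their centre line; the grasp point (between the pads) lies 19 mm behind it; z points along the fingers, y is the line along which they close (so a half turn about z gives the same grasp; the last joint's range is limited). The gripper opens to 85 mm and grips with 20 to 120 N. Pads are 22 mm wide; open, the fingers measure 114 mm over their backs; the gripper's body (76 mm by 85 mm) begins 54 mm behind the grasp point. The pads swing forward as they close: fully open they stand 13 mm farther back than shut.
Start: joints at [60.819, 24.414, 4.234, 92.017, -1.954, 63.644, -3.845], TCP at [0.238, -0.632, 0.231] pointing down, gripper open.
Joint ranges: [-163.25, 163.25], [-28.42, 122.38], [-70.27, 78.77], [12.13, 141.07], [-58.53, 238.53], [9.26, 117.41], [-156.51, 156.51]. Speed limits (degrees/s): [108.29, 108.29, 136.94, 136.94, 172.46, 172.46, 172.46].

INTERFACE

Orientations are given as [roll, pitch, yaw] about the fixed x, y, z axes, in that order (R = Rz(yaw) Ry(pitch) Rx(roll)).
In Python, from plant import r gives the robot as it stands.
- The arm moves only by the shell command python3 -m crank 'ROWS' [OPENING] [FORCE]. ROWS is a JSON object of lists of equal length, an entry for each row: "slide": the shift along the tool's x, y, z in units of 40 mm (1.0 is 40 mm), a list of three; "yaw": the turn about the tool's z in units of 5 degrees (1.0 is 5 degrees). In form: {"slide": [[dx, dy, dz], ...], "yaw": [yaw, ...]}. A call has 1 to 12 rows; each row is the pose to reach, as a shift and turn from the pose commanded when the call began, along the tool's axes at that moment; what a row does not reach only later rows make up. A row lasts 1/8 s, in which the tool goes at most 62.5 mm and 10.7 degrees, less where a joint would pass 70% of its speed; a pose out of reach is approached as far as the arm can. A call with a gripper value outside its range is refused whole. OPENING is the opening in per cent of the stroke, from 0 (shut) to 100 (fully open), set as the call begins (- or left out, the last holds). The fingers move at their own pace and stop on an object; FORCE is the grip in N (left out, the last holds). Time passes only in rows, so rows that repeat a pose let the fingers close. It gives the time, the measured TCP pose, the force, the opening and the grip force at its end, in the units of the state.
- r.get_obs(): the state, without advancing time (a new reading comes with each control period).
- r.get_image(name): name is "scene" or "top" or "wrist"; returns the picture (480x640x3 uint8, blue, green, red); there is no depth.
- r.camera_params(name): a dict with "fx", "fy", "cx", "cy" (pixels), "pose" (4x4, takes a point from camera to world coordinates); the wrist camera has in their place "T_tool_cam" (4x4, takes a point from camera to tool coordinates, whose origin is the TCP and whose axes are the flange's). Camera axes: x right, y down, z forward; pixel columns grow to the right and rows downward; lengths in m; the calibration is good to about 2 mm. A picture is of the moment at which its call begins: read the wrist's pose just before it. camera_params takes no time and is no camera call.
- r.sign_off(): hands the job in; it is judged then, once.
The state is a dict: "t": time; "joint_pos": joint angles; "joint_vel": joint speeds; "tau": joint torques, N m; "ee_pos": TCP position; "tcp_rot": TCP orientation; "wrist_force": force on the tool from outside, world axes, zero at the start; "wrist_torque": the same for the moment, N m; "finger_gap": finger opening in m; "finger_force": force on a finger pad.
Only numpy, scipy, OpenCV 4.12 (cv2) and the standard library are available. Lean on these libraries where they do the work, as an engineer would, in place of code of your own. Each camera call takes 0.05 s, during which the arm holds its last target. There are 200 camera calls.

TASK

First squeeze the orange trigger of the clamped scanner all the way in and let it spring back, which starts its timed reading. Then turn the carousel until the film can with the red cap stands squarely in front of the scanner's window, at the white pointer, and hold the tray still by that can: finish while still gripping the red-capped can, without letting go. Leave the stapler, the card case, the eraser and the ink bottle where they are.

Things in the scene. Friction and masses are not known exactly. Their poses are not given: they have to be found in the camera images.
- carousel: Round desk carousel fixed to the desk; origin on its turning axis at desk height, z up. Black foot (radius 70 mm), above it a wooden tray (radius 100 mm, upper face 24 mm above the desk) with a small metal hub (radius 14 mm, top 40 mm above the desk). Five film cans (34 mm wide, 51 mm tall, fixed to the tray) stand 72 degrees apart on a circle of radius 75 mm, with gaps of 54 mm.
- pointer (a point): Tip of the flat white pointer fixed to the carousel's foot, on the desk 112 mm from the axis along the carousel's own -y axis, towards the scanner. Its raised end (105 to 112 mm from the axis) is 12 mm high.
- turntable (a joint): Angle of the tray in rad, counter-clockwise positive seen from above. At 0 the red-capped can is at the white pointer, square to the window; at value a it stands a rad counter-clockwise from the pointer. Starts between 0.7 and 2.1. The tray turns both ways (6.2 rad each) with light friction (0.05 N m), has no spring, and stays where it is left.
- marked_can: The film can with the red cap and red band, the only red one; 34 to 36 mm wide, 52 mm tall, fixed to the tray. Its origin is the centre of its underside, 24 mm above the desk and 75 mm from the carousel's axis.
- scanner: Pistol-shaped scanner lying on its side, clamped on a fixed stand. Origin on the desk below the window; x points out of the window through the carousel's axis (150 to 165 mm away), y along the pistol grip, z up. Barrel 108 mm long, 46 mm wide, 71 mm high. Black grip: x = -89 to -61 mm, from the barrel to y = 116 mm, 30 to 62 mm above the desk; its grey end cap (y = 108 to 120 mm) is 4 mm wider.
- window (a point): Middle of the scanner's amber window, 46 mm above the desk; same axes as the scanner (x out of the window).
- trigger_face (a point): Middle of the orange trigger's front face: at rest x = -34, y = 64 mm in the scanner's frame, 46 mm above the desk, with the scanner's axes; moves with the trigger. The trigger stands free in front of the grip, from y = 26 to 88 mm, 36 to 56 mm above the desk, 8 mm thick; trigger and grip together measure 55 mm at rest (back of the grip at x = -89 mm), 44 mm when squeezed.
- trigger (a joint): Swing of the trigger in rad: 0 released, 0.30 squeezed fully in towards the grip (the stop). It is hinged beside the barrel, 38 mm from the middle of its face, which travels 11 mm in the scanner's -x direction. A spring brings it back when let go; about 2 N there start it, 6 N hold it fully in.
- stapler: Green and black stapler, 30x113x41 mm; a bystander, loose.
- card_case: Dark flat card case, 52x68x16 mm; a bystander, loose.
- eraser: Red eraser with white end, 22x52x12 mm; a bystander, loose.
- ink_bottle: Dark ink bottle, 46 mm wide, 52 mm tall; a bystander, loose.

How it is judged (in metres and radians):
On the way, in this order (a step that is already met when the one before it is completed fails the run):
1. the trigger is squeezed fully in (at least 0.25 rad) (value of joint trigger above 0.25 rad), for 0.1 s.
2. the trigger has sprung back (below 0.05 rad) (value of joint trigger below 0.05 rad), for 0.2 s.
3. after that, the red-capped can comes to stand in front of the window (within 9 mm of the window's centre line) (y of marked_can in the frame of scanner between -0.009 and 0.009 m and x of marked_can in the frame of scanner below 0.13 m), for 0.2 s.
At the end, for the whole second after the job is handed in: The red-capped can stands on the scanner's side of the carousel within 9 mm sideways of the line straight out of the window, the tray is still (below 0.05 rad/s), the fingers press on the red-capped can with more than 2 N, and the trigger is released (all of step 3 and contact force between the fingers and marked_can above 2 N and velocity of joint turntable between -0.05 and 0.05 rad/s and value of joint trigger below 0.05 rad); the arm keeps its last pose, push and grip.
It fails at once if the stapler is moved by more than 30 mm (distance of stapler from where it was at the start of the episode above 0.03 m).
It fails at once if the card case is moved by more than 30 mm (distance of card_case from where it was at the start of the episode above 0.03 m).
It fails at once if the eraser is moved by more than 30 mm (distance of eraser from where it was at the start of the episode above 0.03 m).
It fails at once if the ink bottle is moved by more than 30 mm (distance of ink_bottle from where it was at the start of the episode above 0.03 m).
It also fails if it takes over 54 s, if anything falls off the work surface, if the arm or the gripper's body presses on something with over 40 N, if the wrist force passes 120 N, or if a joint passes its speed limit or range.

## Working session

There is one attempt and no reset: what is moved stays moved. The work goes in short steps, Python scripts to look and compute and a shell command to move; the robot and the scene stay as the last step left them, time stands still between calls to the robot, and variables do not carry over. Pictures are saved under pics/ and viewed, at most 10 in all, crops included, and the job is handed in when it is done.

```bash
ls; mkdir -p pics; python3 - <<'E'
from plant import r
import cv2
o=r.get_obs(); print({k:o[k] for k in('t','ee_pos','tcp_rot','finger_gap')})
for n in('top','scene'):
    cv2.imwrite(f'pics/{n}0.png',r.get_image(n)); p=r.camera_params(n); print(n,p)
print(r.camera_params('wrist'))
E
```

```text
pics
{'t': 0.0, 'ee_pos': array([ 0.23749866, -0.6313907 ,  0.23058171]), 'tcp_rot': array([-1.79924119e+02,  5.00712023e-03,  2.06139486e+01]), 'finger_gap': 0.08501399791678159}
top {'fx': 527.5980365420106, 'fy': 527.5980365420106, 'cx': 322.71383819375467, 'cy': 240.6485363665335, 'pose': array([[-0.01515985, -0.9818469 ,  0.18906837,  0.30578359],
       [-0.99975893,  0.01188089, -0.01846412, -0.22134767],
       [ 0.01588264, -0.18930271, -0.98179032,  1.23527293],
       [ 0.        ,  0.        ,  0.        ,  1.        ]])}
scene {'fx': 470.73797664469623, 'fy': 470.73797664469623, 'cx': 322.73184180978046, 'cy': 249.68331385328665, 'pose': array([[-0.70290901, -0.39073907,  0.59434157,  0.05102087],
       [-0.7112425 ,  0.37756573, -0.59294032,  0.2593946 ],
       [ 0.00728195, -0.83950408, -0.54330459,  0.54224734],
       [ 0.        ,  0.        ,  0.        ,  1.        ]])}
{'fx': 380.37400027458983, 'fy': 380.37400027458983, 'cx': 322.4651252017964, 'cy': 244.4751592819239, 'T_tool_cam': array([[-5.77986707e-04, -9.62187129e-01, -2.72388684e-01,
         6.90633731e-02],
       [ 9.99999820e-01, -5.12206441e-04, -3.12598002e-04,
         5.90399404e-04],
       [ 1.61258535e-04, -2.72388816e-01,  9.62187252e-01,
        -1.42904551e-01],
       [ 0.00000000e+00,  0.00000000e+00,  0.00000000e+00,
         1.00000000e+00]])}
```

View pics/top0.png

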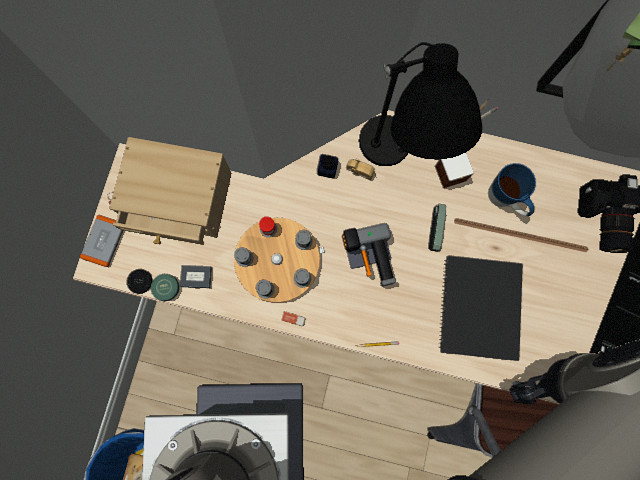

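View pics/scene0.png

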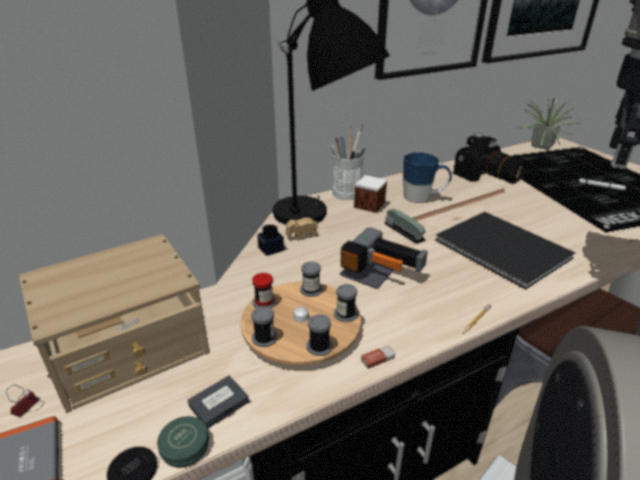

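The top view shows the hub at about (277,259), the red can at (267,225), the pointer at about (322,250), and the scanner at about (345-395,225-285) with its orange trigger at (367,262). I'll zoom in for exact pixels.

```bash
cat > h.py <<'E'
import numpy as np, cv2
from plant import r
def ray(n,uv,z):
    p=r.camera_params(n); T=p['pose']; d=T[:3,:3]@np.array([(uv[0]-p['cx'])/p['fx'],(uv[1]-p['cy'])/p['fy'],1])
    return T[:3,3]+d*(z-T[2,3])/d[2]
E
python3 - <<'E'
import cv2
i=cv2.imread('pics/top0.png')[205:310,225:405]
cv2.imwrite('pics/c0.png',cv2.resize(i,None,fx=4.4,fy=4.4,interpolation=cv2.INTER_CUBIC))
E
```

```text
(no output)
```

View pics/c0.png

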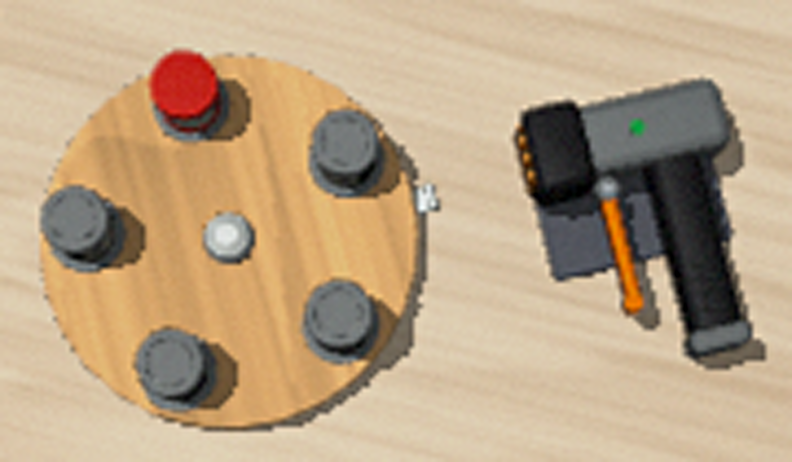

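```bash
python3 - <<'E'
from h import *
f=lambda u,v,z: ray('top',(225+u/4.4-.4,205+v/4.4-.4),z)[:2]
H=f(228,234,.04); R=f(185,85,.076)
cans=np.array([R]+[f(*c,.075) for c in((345,142),(340,312),(175,358),(78,218))])
print('hub',H,'cans mean',cans.mean(0),np.linalg.norm(cans-cans.mean(0),axis=1))
P=f(437,196,.012); C=cans.mean(0); print('ptr',P,np.linalg.norm(P-C))
T=f(632,304,.056); E=f(718,335,.064); W=(f(522,110,.071)+f(540,200,.071))/2
print('trigtip',T,'end',E,'win',W, np.linalg.norm(W-C))
for n,d in(('ptr',P-C),('win',W-C)): print(n,np.degrees(np.arctan2(d[1],d[0])))
# fit scanner frame: known pts
loc=np.array([[-.038,.088],[-.075,.114],[.0,.0],[.158,0]]); w=np.array([T,E,W,C])
a=loc-loc.mean(0); b=w-w.mean(0)
th=np.arctan2((a[:,0]*b[:,1]-a[:,1]*b[:,0]).sum(),(a*b).sum()); Rm=np.array([[np.cos(th),-np.sin(th)],[np.sin(th),np.cos(th)]])
t=w.mean(0)-Rm@loc.mean(0); print('scanner',t,np.degrees(th),'res',(w-(loc@Rm.T+t))*1e3)
d=R-C; print('can ang',np.degrees(np.arctan2(*d[::-1])), 'turntable',np.degrees(np.arctan2(*d[::-1]))-(np.degrees(th)+180))
for n,uv,z in(('eraser',(293,318),.012),('stapler',(437,227),.04),('card',(196,277),.016),('ink',(328,165),.05)): print(n,ray('top',uv,z)[:2])
E
```

```text
hub [ 0.49729424 -0.13720096] cans mean [ 0.49772975 -0.13799433] [0.07396491 0.07341058 0.07421874 0.07277193 0.07410397]
ptr [ 0.52095035 -0.24687997] 0.11133409356427364
trigtip [ 0.45584873 -0.3449252 ] end [ 0.43843192 -0.38729358] win [ 0.53134712 -0.29403598] 0.15962181654474875
ptr -77.96161816679583
win -77.84210927317373
scanner [ 0.53257714 -0.29119257] 102.41453874768747 res [[ 1.04459854  2.29736039]
 [ 1.06546891  1.65340235]
 [-1.23001513 -2.84340331]
 [-0.88005232 -1.10735943]]
can ang 15.935379182861531 turntable -266.4791595648259
eraser [ 0.36144014 -0.17342678]
stapler [ 0.56509009 -0.51030861]
card [0.45847252 0.0502685 ]
ink [ 0.71519703 -0.25883047]
```

```bash
cat >> h.py <<'E'
from scipy.spatial.transform import Rotation as Ro
S=np.array([0.5316,-0.2930]); TH=102.2; C=np.array([.4977,-.1378])
def s2w(x,y): c,s=np.cos(np.radians(TH)),np.sin(np.radians(TH)); return S+np.array([c*x-s*y,s*x+c*y])
def rows(p,yaw):
    o=r.get_obs(); R=Ro.from_euler('xyz',o['tcp_rot'],degrees=True).as_matrix()
    d=R.T@(np.array(p)-o['ee_pos'])/.04
    print('slide',d.round(3),'yaw',round(-((yaw-o['tcp_rot'][2]+180)%360-180)/5,3))
E
python3 -c "
from h import *
p=s2w(-.066,.070);print(p);rows([*p,.14],TH-90)"
```

```text
[ 0.47712832 -0.37230218]
slide [ 7.889 -3.952  2.271] yaw 1.683
```

```bash
python3 -m crank '{"slide":[[0.8,-0.4,0],[2,-1,0],[3.2,-1.6,0.3],[4.4,-2.2,0.8],[5.6,-2.8,1.3],[6.7,-3.4,1.8],[7.5,-3.8,2.1],[7.89,-3.95,2.27],[7.89,-3.95,2.27],[7.89,-3.95,2.27]],"yaw":[0,0.3,0.6,0.9,1.2,1.5,1.68,1.68,1.68,1.68]}' 100 20
python3 - <<'E'
from h import *
o=r.get_obs(); print(o['ee_pos'],o['tcp_rot'],o['wrist_force'])
cv2.imwrite('pics/w1.png',r.get_image('wrist'))
E
```

```text
t: 1.35
ee_pos: [0.4764, -0.3742, 0.1409]
tcp_rot: [180.0, 0.0, 12.1]
wrist_force: [0.2, 0.6, 0.3]
finger_gap: 0.0855
finger_force: 0.0
[ 0.47641911 -0.37424552  0.14085568] [1.79965148e+02 1.70749133e-02 1.21222709e+01] [0.18428322 0.58783987 0.26077622]
```

View pics/w1.png

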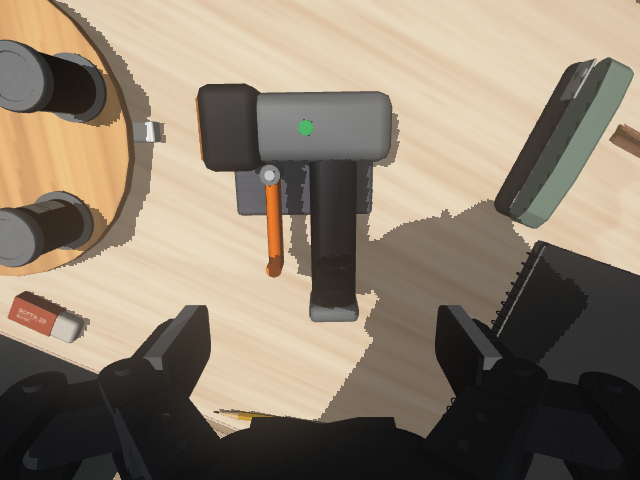

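The wrist view shows the scanner square to the gripper: grip at columns 311–357, trigger tip at (274,272), end cap bottom at (334,320), pointer tip at (163,131).

```bash
cat >> h.py <<'E'
def wray(o,uv,z):
    p=r.camera_params('wrist'); W=np.eye(4); W[:3,:3]=Ro.from_euler('xyz',o['tcp_rot'],degrees=True).as_matrix(); W[:3,3]=o['ee_pos']
    T=W@p['T_tool_cam']; d=T[:3,:3]@np.array([(uv[0]-p['cx'])/p['fx'],(uv[1]-p['cy'])/p['fy'],1])
    return (T[:3,3]+d*(z-T[2,3])/d[2])[:2]
def w2s(w): c,s=np.cos(np.radians(TH)),np.sin(np.radians(TH)); d=w-S; return np.array([c*d[0]+s*d[1],-s*d[0]+c*d[1]])
E
python3 - <<'E'
from h import *
o=r.get_obs()
for n,uv,z in(('gripL(-61)',(312,220),.055),('gripR(-89)',(357,220),.055),('grip top c',(335,180),.062),('grip bot c',(334,298),.062),('end(y120)',(334,320),.05),('trigtip front(-34,88)',(267,268),.056),('ptr',(164,131),.012),('win front mid z71',(201,130),.071),('ledge barrel top',(325,92),.071),('barrel bot',(325,162),.071),('barrel rear x-108',(391,127),.055)):
    w=wray(o,uv,z); print(n,w.round(4),'scn',(w2s(w)*1e3).round(1))
print('tcp',w2s(o['ee_pos'][:2])*1e3)
E
```

```text
gripL(-61) [ 0.4947 -0.3644] scn [-62.   51.2]
gripR(-89) [ 0.5005 -0.3915] scn [-89.7  51.3]
grip top c [ 0.5221 -0.3726] scn [-75.8  26.1]
grip bot c [ 0.4499 -0.388 ] scn [-75.6 100. ]
end(y120) [ 0.429 -0.393] scn [-76.1 121.4]
trigtip front(-34,88) [ 0.4585 -0.3428] scn [-33.2  81.9]
ptr [ 0.5252 -0.2536] scn [39.9 -2. ]
win front mid z71 [ 0.5339 -0.2961] scn [-3.5 -1.6]
ledge barrel top [ 0.5664 -0.357 ] scn [-69.9 -20.5]
barrel bot [ 0.5314 -0.3646] scn [-69.9  15.3]
barrel rear x-108 [ 0.5576 -0.3979] scn [-108.    -3.3]
tcp [-67.84586662  71.16846404]
```

```bash
python3 -m crank '{"slide":[[0,0,0.6],[0,0,1.4],[0,0,2.1],[0,0,2.6],[0,0,2.77],[0,0,2.77]],"yaw":[0,0,0,0,0,0]}' 100 20 && python3 -m crank '{"slide":[[0,0,0],[0,0,0],[0,0,0],[0,0,0],[0,0,0],[0,0,0],[0,0,0],[0,0,0]],"yaw":[0,0,0,0,0,0,0,0]}' 30 30
```

```text
t: 2.15
ee_pos: [0.4774, -0.3731, 0.03]
tcp_rot: [180.0, -0.0, 12.2]
wrist_force: [0.3, 0.3, 1.2]
finger_gap: 0.0852
finger_force: 0.0
t: 3.15
ee_pos: [0.4779, -0.3732, 0.0307]
tcp_rot: [179.9, -0.1, 12.2]
wrist_force: [-0.4, 0.4, 6.4]
finger_gap: 0.0426
finger_force: 31.6
```

```bash
python3 -m crank '{"slide":[[0,0,0],[0,0,0],[0,0,0],[0,0,0]],"yaw":[0,0,0,0]}' && python3 -m crank '{"slide":[[0,0,0],[0,0,0],[0,0,0],[0,0,0],[0,0,0],[0,0,0],[0,0,0],[0,0,0]],"yaw":[0,0,0,0,0,0,0,0]}' 100 && python3 -m crank '{"slide":[[0,0,-0.5],[0,0,-1.3],[0,0,-2.1],[0,0,-2.9],[0,0,-3.3],[0,0,-3.3]],"yaw":[0,0,0,0,0,0]}'
python3 - <<'E'
from h import *
R=np.radians(15.9); p=C+.075*np.array([np.cos(R),np.sin(R)])
print(p);rows([*p,.162],15.9)
cv2.imwrite('pics/w2.png',r.get_image('wrist'))
E
```

```text
t: 3.65
ee_pos: [0.4779, -0.3732, 0.0307]
tcp_rot: [179.9, -0.1, 12.2]
wrist_force: [-1.8, 0.3, 6.8]
finger_gap: 0.0422
finger_force: 31.6
t: 4.65
ee_pos: [0.4774, -0.3727, 0.0297]
tcp_rot: [-180.0, -0.0, 12.2]
wrist_force: [0.4, -0.1, 1.0]
finger_gap: 0.0854
finger_force: 0.0
t: 5.4
ee_pos: [0.4779, -0.3731, 0.1632]
tcp_rot: [179.9, -0.1, 12.2]
wrist_force: [0.5, 0.6, -0.0]
finger_gap: 0.0853
finger_force: 0.0
[ 0.5698306  -0.11725306]
slide [ 3.6   -5.766  0.027] yaw -0.739
```

View pics/w2.png

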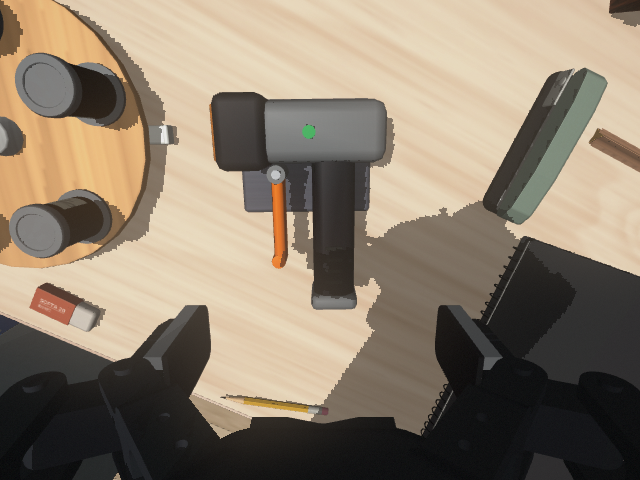

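The trigger has sprung back, at (279,215) and clear of the grip. Next, over to the can, stopping 80 mm short for a look.

```bash
python3 -m crank '{"slide":[[0.2,-0.8,0],[0.5,-2,0],[0.8,-3.2,0],[1.1,-4.4,0],[1.4,-5.3,0],[1.6,-5.77,0],[1.6,-5.77,0],[1.6,-5.77,0]],"yaw":[-0.1,-0.3,-0.5,-0.7,-0.74,-0.74,-0.74,-0.74]}'
python3 - <<'E'
from h import *
o=r.get_obs(); im=r.get_image('wrist'); cv2.imwrite('pics/w3.png',im)
hsv=cv2.cvtColor(im,cv2.COLOR_BGR2HSV); m=cv2.inRange(hsv,(0,170,60),(6,255,255))|cv2.inRange(hsv,(174,170,60),(180,255,255))
n,l,st,ce=cv2.connectedComponentsWithStats(m)
for i in np.argsort(-st[1:,4])[:3]+1: print(st[i],ce[i],wray(o,ce[i],.076))
print(o['ee_pos'],o['tcp_rot'],o['joint_pos'])
E
```

```text
t: 6.45
ee_pos: [0.4906, -0.1343, 0.161]
tcp_rot: [-180.0, 0.1, 15.9]
wrist_force: [0.2, -0.5, -0.7]
finger_gap: 0.0857
finger_force: 0.0
[ 301   81   61   64 3092] [331.06403622 112.78751617] [ 0.57101783 -0.11705539]
[ 48 362   1   1   1] [ 48. 362.] [0.36350992 0.02399134]
[ 0.49058325 -0.13432881  0.16100843] [-1.79974454e+02  7.31191077e-02  1.58800303e+01] [ 15.18328307  13.97491629  -8.18924449 116.6536692    2.59527027
  49.61475769 -68.57157192]
```

View pics/w3.png

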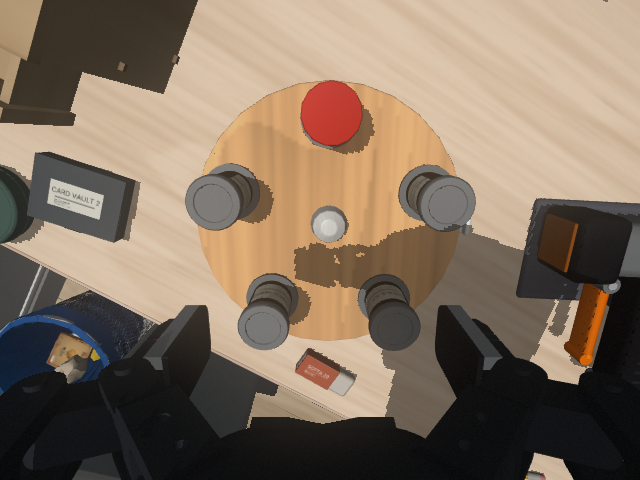

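The red cap is centred at (331,113), which puts it at (0.571,-0.117) as predicted. The hub is at (329,224).

```bash
python3 - <<'E'
from h import *
o=r.get_obs(); h=wray(o,(329,223),.04); can=np.array([.571,-.117]); print('hub',h,np.linalg.norm(can-h)); rows([*can,.161],15.9)
E
```

```text
hub [ 0.50175474 -0.1367214 ] 0.07199888560670654
slide [2.052 0.126 0.003] yaw -0.01
```

```bash
python3 -m crank '{"slide":[[0.6,0.04,0],[1.4,0.1,0],[1.9,0.12,0.2],[2.05,0.12,0.8],[2.05,0.12,1.6],[2.05,0.12,2.4],[2.05,0.12,2.9],[2.05,0.12,3.07],[2.05,0.12,3.07],[2.05,0.12,3.07]],"yaw":[0,0,0,0,0,0,0,0,0,0]}' 100 && python3 -m crank '{"slide":[[0,0,0],[0,0,0],[0,0,0],[0,0,0],[0,0,0],[0,0,0],[0,0,0],[0,0,0],[0,0,0],[0,0,0]],"yaw":[0,0,0,0,0,0,0,0,0,0]}' 0 30
python3 - <<'E'
from h import *
o=r.get_obs(); p=o['ee_pos'][:2]; y0=o['tcp_rot'][2]; print(p,y0)
# start frame: axis at -75mm along tool x; arc clockwise by a: tool y (= right of x, clockwise)
for a in range(5,50,5): print(a,'slide',(75*(np.cos(np.radians(a))-1)/40).round(3),(75*np.sin(np.radians(a))/40).round(3))
A=p-.075*np.array([np.cos(np.radians(y0)),np.sin(np.radians(y0))]); print('axis',A)
E
```

```text
t: 7.75
ee_pos: [0.5718, -0.116, 0.0397]
tcp_rot: [180.0, -0.1, 15.9]
wrist_force: [0.1, 0.9, 0.1]
finger_gap: 0.0856
finger_force: 0.0
t: 9.0
ee_pos: [0.5714, -0.1158, 0.0393]
tcp_rot: [180.0, -0.0, 15.9]
wrist_force: [-1.5, 0.8, 4.1]
finger_gap: 0.0345
finger_force: 29.3
[ 0.57144567 -0.115847  ] 15.909095815623706
5 slide -0.007 0.163
10 slide -0.028 0.326
15 slide -0.064 0.485
20 slide -0.113 0.641
25 slide -0.176 0.792
30 slide -0.251 0.937
35 slide -0.339 1.075
40 slide -0.439 1.205
45 slide -0.549 1.326
axis [ 0.49931833 -0.13640539]
```

```bash
python3 -m crank '{"slide":[[-0.007,0.163,0],[-0.028,0.326,0],[-0.064,0.485,0],[-0.113,0.641,0],[-0.176,0.792,0],[-0.251,0.937,0],[-0.339,1.075,0],[-0.439,1.205,0],[-0.549,1.326,0],[-0.549,1.326,0],[-0.549,1.326,0]],"yaw":[1,2,3,4,5,6,7,8,9,9,9]}' && python3 -m crank '{"slide":[[-0.007,0.163,0],[-0.028,0.326,0],[-0.064,0.485,0],[-0.113,0.641,0],[-0.176,0.792,0],[-0.251,0.937,0],[-0.339,1.075,0],[-0.439,1.205,0],[-0.439,1.205,0],[-0.439,1.205,0]],"yaw":[1,2,3,4,5,6,7,8,8,8]}'
python3 - <<'E'
from h import *
o=r.get_obs(); print('scn',w2s(o['ee_pos'][:2])*1e3,o['tcp_rot'],o['joint_pos'])
E
```

```text
t: 10.38
ee_pos: [0.5652, -0.1731, 0.0393]
tcp_rot: [180.0, -0.1, -29.0]
wrist_force: [-0.3, -3.8, 6.7]
finger_gap: 0.0341
finger_force: 29.6
t: 11.62
ee_pos: [0.5263, -0.2075, 0.0393]
tcp_rot: [-180.0, -0.1, -69.0]
wrist_force: [-1.3, -7.7, 5.8]
finger_gap: 0.0347
finger_force: 29.6
scn [ 84.7431746  -12.86051799] [-1.79980515e+02 -9.26569495e-02 -6.89782506e+01] [   3.38426779   29.13647093   14.59162132  115.18228273  -11.6631391
   36.97377199 -133.42807235]
```

```bash
python3 -m crank '{"slide":[[-0.002,0.08,0],[-0.007,0.16,0],[-0.014,0.22,0],[-0.022,0.284,0],[-0.022,0.284,0],[-0.022,0.284,0],[-0.022,0.284,0]],"yaw":[0.5,1,1.4,1.74,1.74,1.74,1.74]}'
python3 - <<'E'
from h import *
o=r.get_obs(); print('scn',w2s(o['ee_pos'][:2])*1e3,o['tcp_rot'])
cv2.imwrite('pics/w4.png',r.get_image('wrist'))
i=r.get_image('top')[205:310,225:405]
cv2.imwrite('pics/c4.png',cv2.resize(i,None,fx=4.4,fy=4.4,interpolation=cv2.INTER_CUBIC))
E
```

```text
t: 12.5
ee_pos: [0.5152, -0.2108, 0.0393]
tcp_rot: [-180.0, -0.1, -77.7]
wrist_force: [-2.1, -9.4, 6.4]
finger_gap: 0.0344
finger_force: 29.6
scn [83.76227855 -1.36774247] [-1.79972927e+02 -9.11516884e-02 -7.76865217e+01]
```

View pics/w4.png

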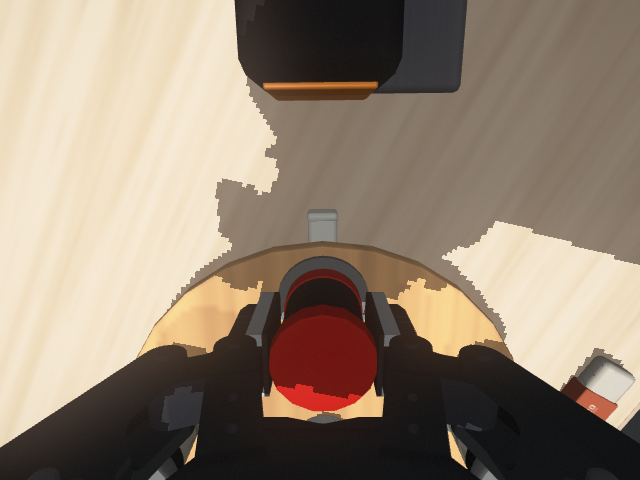

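View pics/c4.png

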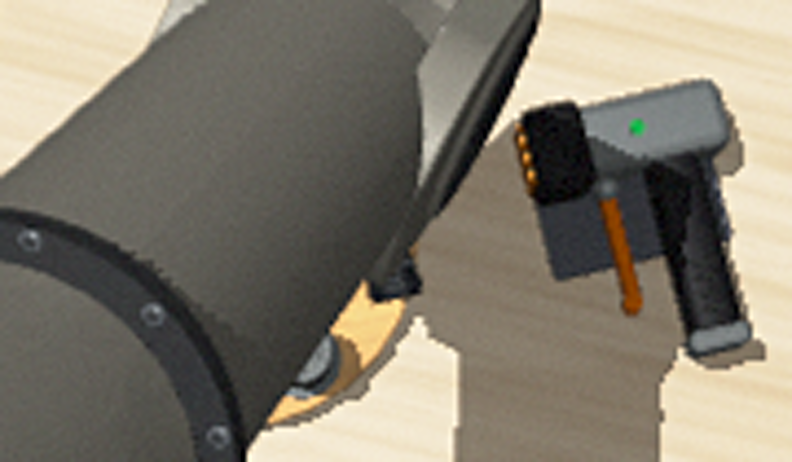

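The wrist view shows the red can at column 323, the pointer at 323 and the window centre at 321, so all three line up. The trigger is released and the grip is 29.6 N. Holding briefly, then handing in.

```bash
python3 -m crank '{"slide":[[0,0,0],[0,0,0],[0,0,0],[0,0,0]],"yaw":[0,0,0,0]}' && python3 -c "
from plant import r
print(r.sign_off())"
```

```text
t: 13.1
ee_pos: [0.5152, -0.2109, 0.0393]
tcp_rot: [-180.0, -0.1, -77.7]
wrist_force: [-2.3, -9.3, 6.8]
finger_gap: 0.0342
finger_force: 29.6
the job is handed in; nothing more can be done
None
```

I squeezed the trigger fully and it sprang back. I then turned the red-capped can to the pointer, in line with the window, and handed the job in at 13.1 s still gripping it at about 30 N; `sign_off()` returned no verdict.

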